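# Clear the jammed feed chute

### The arm

A 6-joint arm with a two-finger parallel gripper is mounted at the origin on a cart in front of the work surface, level with it; the furniture and walls round the work are solid. World frame = base frame: x ahead of the robot, y to its left, z up, the work surface at z = 0. Lengths are in m, angles in degrees, forces in N, time in s.
With the tool pointing down it reaches from about 0.375 to 0.9 m from the base axis. Payload 3.1 kg.
Tool frame: the origin (TCP) lies midway between the tips of the shut fingers; the grasp point (between the pads) lies 19 mm behind it; z points along the fingers, y is the line along which they close (so a half turn about z gives the same grasp; the last joint's range is limited). The gripper opens to 87 mm and grips with 3 to 60 N. Pads are 19 mm wide; open, the fingers measure 117 mm over their backs; the gripper's body (75 mm by 190 mm) begins 51 mm behind the grasp point.
Start: joints at [-10.227, 30.224, 82.088, -0, 67.689, -10.227], TCP at [0.625, 0, 0.223] pointing down, gripper open.
Joint ranges: [-176.69, 176.69], [-43.24, 126.21], [12.49, 139.97], [-82, 262], [0, 151.66], [-163.58, 163.58]. Speed limits (degrees/s): [159.86, 159.86, 180, 180, 180, 180].

### API

Orientations are given as a 3x3 rotation matrix whose columns are the frame's x, y, z axes.
In Python, from rig import bot, capture gives the robot as it stands (bot), with the cameras as plain functions.
- The arm moves only by the tool tcp_steps, called after "Call:" by a JSON object that holds its "name" and its "arguments". Schema: {"type":"object","properties":{"plan":{"type":"array","items":{"type":"array","items":{"type":"number"},"minItems":7,"maxItems":7},"minItems":1,"maxItems":20},"only":{"type":"string"},"quiet":{"type":"boolean"},"lines":{"type":"string"}},"required":["plan"],"additionalProperties":false}. plan is a list of rows, 1 to 20 of them, each of 7 numbers: dx, dy, dz in units of 20 mm, then a rotation vector rx, ry, rz in units of 5 degrees, then the opening from 0.0 (shut) to 1.0 (fully open); each row is the pose to reach, as a shift and turn from the pose commanded when the call began, along the tool's axes at that moment; what a row does not reach only later rows make up. A row lasts 1/10 s, in which the tool goes at most 0.05 m and 8.59 degrees, less where a joint would pass 70% of its speed; a pose out of reach is approached as far as the arm can. The fingers move at their own pace and stop on an object; the grip force is fixed at half the most. Time passes only in rows, so rows that do not move let the fingers close. The tool returns the time, the measured TCP pose, the force, the opening and the grip force at its end. only (a regular expression) keeps the lines of the reply that match it, lines (a string "A,B") keeps lines A to B, and quiet returns only ok. Input that does not fit is refused with a message, and nothing moves.
- bot.read_state(): the state, without advancing time (a new reading comes with each control period).
- capture(name): name is "scene" or "side" or "wrist"; returns a dict with "color" (420x560x3 uint8, red, green, blue), "K" (3x3 intrinsics, pixels), "view" (4x4, takes a point from world to camera coordinates); the wrist camera has in their place "mount" (4x4, takes a point from camera to tool coordinates, whose origin is the TCP and whose axes are the flange's). Camera axes: x right, y up, looking along -z (the intrinsics and any distortion apply to the point x, -y, -z); pixel columns grow to the right and rows downward; lengths in m; the calibration is good to about 2 mm. A picture is of the moment at which its call begins: read the wrist's pose just before it. There is no depth.
- bot.hand_in(): hands the job in; it is judged then, once.
The state is a dict: "time_s": time; "joint_positions": joint angles; "qvel": joint speeds; "tau": joint torques, N m; "position": TCP position; "tcp_rot": TCP orientation; "force": force on the tool from outside, world axes, zero at the start; "moment": the same for the moment, N m; "opening": opening from 0.0 (shut) to 1.0 (fully open); "grasp_force": force on a finger pad.
Only numpy, scipy, OpenCV 4.12 (cv2) and the standard library are available. Lean on these libraries where they do the work, as an engineer would, in place of code of your own. Each camera call takes 0.05 s, during which the arm holds its last target. There are 200 camera calls.

### The job

One glue block has turned crosswise and jammed in one of the two lanes of the sloping feed chute, under the metal hold-down strips. Push it back up its lane until it is completely clear of the strips, lift it out, and lay it flat, holes up, fully down in whichever bay of the three-bay rack is empty. Leave the two stored blocks and the other things as they are, and let go of everything.

Things in the scene. Friction and masses are not known exactly. Their poses are not given: they have to be found in the camera images.
- chute: fixed two-lane plywood chute, 235 mm long, 216 wide, walls 25 mm high. Origin on the work surface under its middle; x points (level) towards the high end, y across. The floor rises 0.26 rad (15 degrees) towards +x and is 45 mm above the origin at x = 0. Lanes run along x, centred at y = +52 and -52 mm; 96 mm wide in the upper part, ends open. Blocks stay put on it by friction
- lane_left (a point): point on the floor of the lane at y = +52 mm of the chute, at the chute's middle (x = 0). Measured along the slope from here: wooden cheeks 22 mm high narrow the lane at 45 degrees from -7 to -25 mm, then a throat 60 mm wide goes on to the low end at -117 mm; the lane is open above from +22 to its high end at +117 mm
- lane_right (a point): the same point of the lane at y = -52 mm. In both lanes a flat metal hold-down strip on each side covers from -14 to +22 mm along the slope, underside 25 mm and top 28 mm above the floor; between the two strips of a lane a gap 56 mm wide is open from above, so that fingers can pass along it
- jammed_block: the jammed block: block of dark wood, 28 x 84 x 20 mm (x, y, z), about 35 g, two black screw holes in its top; origin at the centre of its underside, y along its length. It starts lying flat on the floor of one lane, crosswise, centre about 4 mm up the slope from the chute's middle, ends under the strips; its x then points up the slope
- rack: fixed block rack of plywood, 240 x 106 x 15 mm (x, y, z), origin under its centre; three bays in a row along its x, each 36 mm (x) by 92 mm (y) inside, 9 mm deep, floor 6 mm above the work surface. Blocks lie with their length along y. The lands between bays have notches 40 mm wide (y), down to the bay floor level, half way along the bays, for fingers
- bay_0 (a point): centre of the floor of the first bay, at x = -70 mm of the rack; axes as the rack's
- bay_1 (a point): centre of the floor of the middle bay; axes as the rack's
- bay_2 (a point): centre of the floor of the last bay, at x = +70 mm of the rack; axes as the rack's
- stored_block_a: a stored block lying in one of the bays: block of dark wood, 28 x 84 x 20 mm (x, y, z), about 35 g, two black screw holes in its top; origin at the centre of its underside, y along its length
- stored_block_b: another stored block lying in another bay: block of dark wood, 28 x 84 x 20 mm (x, y, z), about 35 g, two black screw holes in its top; origin at the centre of its underside, y along its length
- tape_measure: yellow tape measure, 43 x 90 x 62 mm, standing behind the work; origin under its centre; leave alone
- offcut: wood off-cut, 45 x 64 x 45 mm, standing behind the work; origin under its centre; leave alone
- marker: marker pen, 17 x 135 x 16 mm, lying behind the work; origin under its centre; leave alone

How it is judged:
By the outcome, as a careful person would: the job done as asked, in the order asked, and still so for the second after the job is handed in, with the robot touching nothing.
It also fails if it takes over 48 s, if anything falls off the work surface, if the arm or the gripper's body presses on something with over 40 N, if the wrist force passes 120 N, or if a joint passes its speed limit or range.

## Working session

There is one attempt and no reset: what is moved stays moved. The work goes in short steps, Python scripts to look and compute and a tool call to move; the robot and the scene stay as the last step left them, time stands still between calls to the robot, and variables do not carry over. Pictures are saved under pics/ and viewed, at most 12 in all, crops included, and the job is handed in when it is done.

```bash
ls; mkdir -p pics; python3 - <<'E'
from rig import bot, capture
import cv2,numpy as np,pickle
s=bot.read_state();print(s['time_s'],s['position'],s['tcp_rot'],s['opening'])
d={}
for n in("scene","side","wrist"):
    d[n]=capture(n);cv2.imwrite(f"pics/{n}0.png",d[n]["color"][:,:,::-1])
    print(n,[ (k,np.round(v,4).tolist()) for k,v in d[n].items() if k!="color"])
pickle.dump((s,d),open("cap0.pkl","wb"))
E
```

```text
pics
rig.py
0.0 [6.24269643e-01 1.48332408e-04 2.21583382e-01] [[ 5.70887415e-06  9.99997766e-01 -2.11397353e-03]
 [ 9.99999933e-01 -4.93610090e-06  3.65559879e-04]
 [ 3.65548627e-04 -2.11397547e-03 -9.99997699e-01]] 1.000093532368283
scene [('K', [[414.4446, 0.0, 278.9072], [0.0, 414.4446, 207.3397], [0.0, 0.0, 1.0]]), ('view', [[-0.8819, -0.4711, -0.0195, 0.4306], [0.2377, -0.4798, 0.8445, -0.2935], [-0.4072, 0.7401, 0.5351, -0.5136], [0.0, 0.0, 0.0, 1.0]])]
side [('K', [[520.8147, 0.0, 282.9417], [0.0, 520.8147, 202.8026], [0.0, 0.0, 1.0]]), ('view', [[0.9714, -0.2374, -0.0057, -0.6251], [0.1608, 0.6397, 0.7516, -0.0474], [-0.1748, -0.7311, 0.6595, -1.024], [0.0, 0.0, 0.0, 1.0]])]
wrist [('K', [[297.2053, 0.0, 281.1944], [0.0, 297.2053, 212.544], [0.0, 0.0, 1.0]]), ('mount', [[0.0013, 0.9566, 0.2914, 0.0807], [1.0, -0.0012, -0.0004, -0.0007], [-0.0001, 0.2914, -0.9566, -0.1612], [0.0, 0.0, 0.0, 1.0]])]
```

View pics/scene0.png

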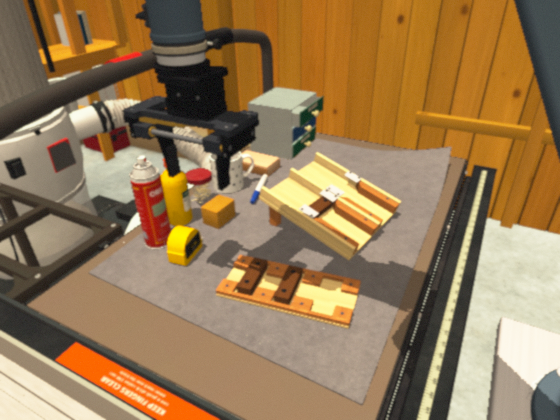

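View pics/side0.png

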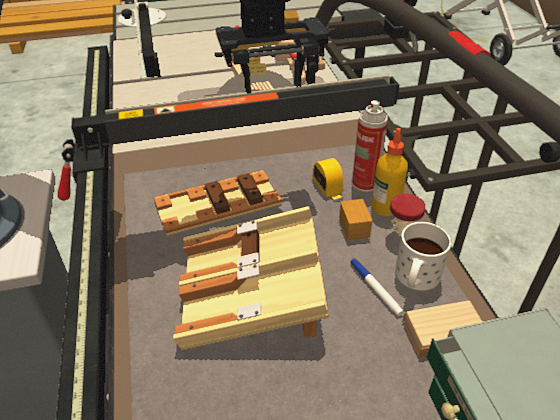

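View pics/wrist0.png

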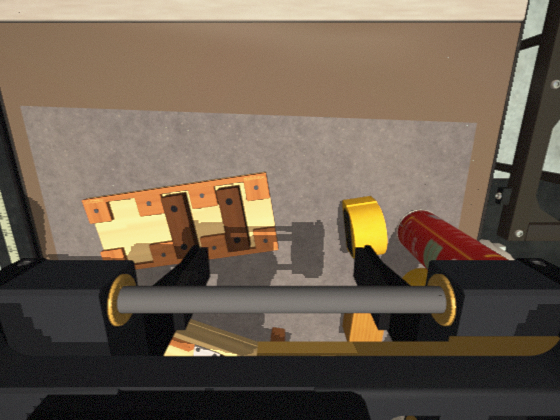

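```bash
python3 - <<'E'
import cv2,pickle
s,d=pickle.load(open("cap0.pkl","rb"))
for n,(x,y,w,h) in dict(side=(150,165,190,190),scene=(212,145,195,185)).items():
    c=d[n]["color"][y:y+h,x:x+w,::-1]
    c=cv2.resize(c,None,fx=3.15,fy=3.15,interpolation=cv2.INTER_CUBIC)
    for k in range(0,w,20): cv2.putText(c,str(x+k),(int(k*3.15),10),0,.35,(0,0,255)); cv2.line(c,(int(k*3.15),0),(int(k*3.15),600),(128,128,128),1) if k%40==0 else 0
    for k in range(0,h,20): cv2.putText(c,str(y+k),(0,int(k*3.15)+4),0,.35,(255,0,0)); cv2.line(c,(0,int(k*3.15)),(600,int(k*3.15)),(128,128,128),1) if k%40==0 else 0
    cv2.imwrite(f"pics/{n}_crop.png",c[:600])
E
```

```text
(no output)
```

View pics/side_crop.png

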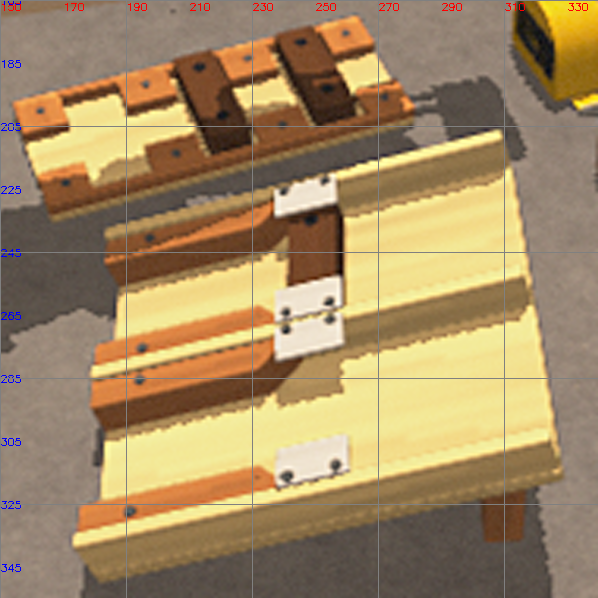

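View pics/scene_crop.png

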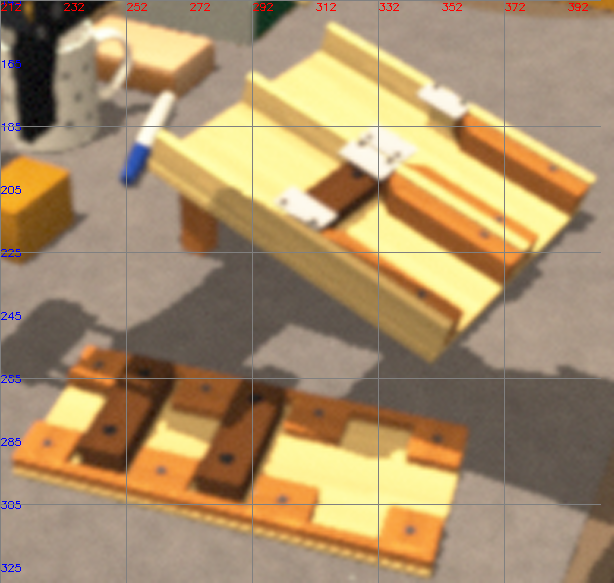

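```bash
cat > h.py <<'E'
import numpy as np,cv2,pickle
def P(c,view=None):
    V=c["view"] if view is None else view
    return c["K"]@np.diag([1.,-1,-1])@np.asarray(V)[:3]
def tri(Ps,pts):  # least-squares rays
    A=np.vstack([np.outer(p,M[2])-M[:2] for M,p in zip(Ps,pts)])
    X=np.linalg.svd(A)[2][-1];X=X[:3]/X[3]
    e=[np.linalg.norm((M@np.r_[X,1])[:2]/(M@np.r_[X,1])[2]-p) for M,p in zip(Ps,pts)]
    return X,max(e)
def ray(M,p,n,d):  # intersect with plane n.x=d
    return np.linalg.solve(np.vstack([np.outer(p,M[2,:3])-M[:2,:3],n]),np.r_[-(np.array(p)*M[2,3]-M[:2,3]),d])
def wristview(s,c):
    T=np.eye(4);T[:3,:3]=s["tcp_rot"];T[:3,3]=s["position"]
    return np.linalg.inv(T@c["mount"])
E
python3 - <<'E'
from h import *
s,d=pickle.load(open("cap0.pkl","rb"))
Ps=[P(d["side"]),P(d["scene"])]
f=lambda n,p:np.array(p)/3.15+dict(side=(150,165),scene=(212,145))[n]
G=dict(rackscrews=([(40,112),(145,86),(247,58),(346,33),(66,183),(176,153),(282,125),(383,97)],[(410,530),(282,500),(161,470),(47,443),(437,438),(318,412),(205,388),(98,365)]),
holes=([(200,67),(224,116),(301,42),(327,89)],[(227,459),(255,399),(110,430),(143,372)]),
cheek=([(150,238),(142,348),(139,380),(129,511)],[(421,295),(484,234),(500,218),(553,168)]))
R={}
for k,(a,b) in G.items():
    r=[tri(Ps,[f("side",x),f("scene",y)]) for x,y in zip(a,b)]
    R[k]=np.array([x[0] for x in r]);print(k,np.round(R[k]*1000,1).tolist(),[round(x[1],2) for x in r])
S={}
for n,box in dict(side=(150,165,190,190),scene=(300,145,100,80)).items():
    x,y,w,h=box;c=d[n]["color"][y:y+h,x:x+w].astype(int)
    m=((c.min(2)>170)&(c.max(2)-c.min(2)<45)).astype(np.uint8)
    N,_,st,ce=cv2.connectedComponentsWithStats(m)
    print(n,[(st[i,4],(ce[i]+[x,y]).round(1).tolist()) for i in range(1,N) if st[i,4]>20])
E
```

```text
rackscrews [[384.8, -31.1, 13.6], [453.8, -20.6, 13.0], [523.4, -9.5, 14.1], [593.1, 1.1, 13.8], [395.8, -103.1, 14.2], [465.0, -92.4, 14.4], [534.3, -81.7, 13.8], [603.1, -70.6, 14.0]] [np.float64(0.6), np.float64(0.77), np.float64(0.58), np.float64(0.33), np.float64(0.58), np.float64(0.59), np.float64(0.63), np.float64(0.69)]
holes [[490.2, -24.3, 24.5], [498.4, -76.0, 24.1], [559.6, -14.7, 24.7], [567.4, -66.4, 24.8]] [np.float64(0.2), np.float64(0.38), np.float64(0.4), np.float64(0.9)]
cheek [[440.2, -191.2, 42.0], [426.4, -272.8, 42.6], [422.5, -295.0, 43.4], [408.6, -375.0, 43.2]] [np.float64(0.5), np.float64(0.45), np.float64(0.49), np.float64(0.49)]
side [(np.int32(128), [246.1, 226.9]), (np.int32(159), [247.4, 258.7]), (np.int32(176), [247.2, 271.6]), (np.int32(216), [248.8, 309.8])]
scene [(np.int32(75), [352.4, 176.3]), (np.int32(192), [331.7, 192.5]), (np.int32(97), [308.5, 210.4])]
```

```bash
python3 - <<'E'
from h import *
s,d=pickle.load(open("cap0.pkl","rb"))
Ps=[P(d["side"]),P(d["scene"])]
for a,b in [((246.1,226.9),(308.5,210.4)),((247.3,265.5),(331.7,192.5)),((248.8,309.8),(352.4,176.3))]:
    X,e=tri(Ps,[np.array(a),np.array(b)]);print((X*1000).round(1),e)
X0=np.array([424.4,-283.5]); th=np.radians(-9.76);ux=np.array([np.cos(th),np.sin(th)]);uy=np.array([-ux[1],ux[0]])
# wall/divider top corners: side high end/low end of divider top, scene likewise
f=lambda n,p:np.array(p)/3.15+dict(side=(150,165),scene=(212,145))[n]
for nm,a,b in [("divlow",(92,372),(533,240)),("divhigh",(525,268),(250,77)),("wall+high",(502,132),(160,133)),("wall-high",(552,435),(330,28))]:
    X,e=tri(Ps,[f("side",a),f("scene",b)]);X*=1000;print(nm,X.round(1),e,((X[:2]-X0)@ux).round(1),((X[:2]-X0)@uy).round(1))
E
```

```text
[ 527.5 -208.5   72.2] 1.05541852602079
[ 512.7 -297.5   71.6] 1.0135631668666532
[ 497.7 -386.4   72.7] 0.6633367861975403
divlow [ 397.8 -282.1   41.4] 0.49033152209784725 -26.4 -3.2
divhigh [ 622.7 -315.    96.4] 0.26681791306767977 200.8 2.5
wall+high [ 639.5 -213.    97.6] 0.3749238984691999 200.0 105.9
wall-high [ 605.  -419.    95.1] 0.23072871832196015 200.9 -102.9
```

```bash
cat >> h.py <<'E'
from scipy.spatial.transform import Rotation as Ro
th=np.radians(-9.6);ux=np.array([np.cos(th),np.sin(th),0]);uy=np.array([-ux[1],ux[0],0]);Z=np.array([0,0,1.])
a=.26;es=np.cos(a)*ux+np.sin(a)*Z;n=-np.sin(a)*ux+np.cos(a)*Z
L=np.array([.5160,-.2980,.045])+.052*uy
Rs=np.column_stack([uy,es,-n])
rx=np.array([np.cos(np.radians(8.79)),np.sin(np.radians(8.79)),0]);ry=np.array([-rx[1],rx[0],0])
bay=np.array([.49416,-.05099,.006])-.070*rx
Rr=np.column_stack([ry,rx,-Z])
def chute(s,h,y=0): return L+s/1000*es+h/1000*n+y/1000*uy
def delta(p,R):
    from rig import bot, capture
    st=bot.read_state();R0=np.array(st["tcp_rot"])
    print("t",st["time_s"],"d",(R0.T@(p-st["position"])).round(4),"rot",Ro.from_matrix(R0.T@R).as_rotvec(degrees=True).round(2))
def where():
    from rig import bot, capture
    st=bot.read_state();v=np.array(st["position"])-L
    print("t",round(st["time_s"],2),"s,y,h mm",(1000*np.array([v@es,v@uy,v@n])).round(1),"F",np.round(st["force"],1),"open",round(st["opening"],3),"grip",st["grasp_force"])
E
python3 -c "
from h import *
delta(chute(-33,70),Rs);print(Rs,chute(-33,70),bay)"
```

```text
t 0.15 d [-0.2386 -0.1488  0.1178] rot [-14.96  -1.26   9.55]
[[ 0.16676875  0.95285669  0.25348041]
 [ 0.98599604 -0.16116365 -0.042873  ]
 [ 0.          0.25708055 -0.96638998]] [ 0.47548408 -0.2384087   0.10416364] [ 0.42498215 -0.06168693  0.006     ]
```

The manual's scale: shifts go in units of 20 mm and turns go in units of 5 degrees. Converting my numbers, -0.2386 m is -11.93, -0.22 m is -11, -15 degrees is -3.

Call:
{"name": "tcp_steps", "arguments": {"plan": [[-1.75,-1.1,0.6,-0.4,0,0.3,0],[-3.75,-2.25,1.5,-1,-0.1,0.6,0],[-5.75,-3.5,2.5,-1.6,-0.14,1,0],[-7.75,-4.75,3.5,-2,-0.18,1.3,0],[-9.5,-6,4.5,-2.6,-0.22,1.7,0],[-11,-6.9,5.35,-3,-0.252,1.91,0],[-11.93,-7.44,5.89,-3,-0.252,1.91,0],[-11.93,-7.44,5.89,-3,-0.252,1.91,0],[-11.93,-7.44,5.89,-3,-0.252,1.91,0],[-11.93,-7.44,5.89,-3,-0.252,1.91,0]]}}

```text
time_s: 1.15
position: [0.4769, -0.2379, 0.1053]
tcp_rot: [[0.166, 0.952, 0.256], [0.986, -0.16, -0.043], [-0.0, 0.26, -0.966]]
force: [-0.5, 0.1, -0.1]
opening: 0.172
grasp_force: 0.0
```

```bash
python3 - <<'E'
from h import *
from rig import bot, capture
where();delta(chute(-33,4),Rs)
s=bot.read_state();d={n:capture(n) for n in("wrist","scene","side")}
pickle.dump((s,d),open("cap1.pkl","wb"))
v=np.hstack([d["wrist"]["color"],])[:,:,::-1]
c=cv2.resize(d["side"]["color"][140:350,150:400,::-1],None,fx=1.6,fy=1.6)
out=np.zeros((420,800,3),np.uint8);out[:,:400]=cv2.resize(v,(400,300))[0:300].repeat(1,0)[:300] if 0 else 0
out[:300,:400]=cv2.resize(v,(400,300));out[:336,400:800]=c
cv2.imwrite("pics/c1.png",out)
E
```

```text
t 1.15 s,y,h mm [-31.4   0.7  70.7] F [-0.5  0.1 -0.1] open 0.172 grip 0.0
t 1.15 d [-0.0007 -0.0018  0.0667] rot [ 0.18 -0.01  0.07]
```

View pics/c1.png

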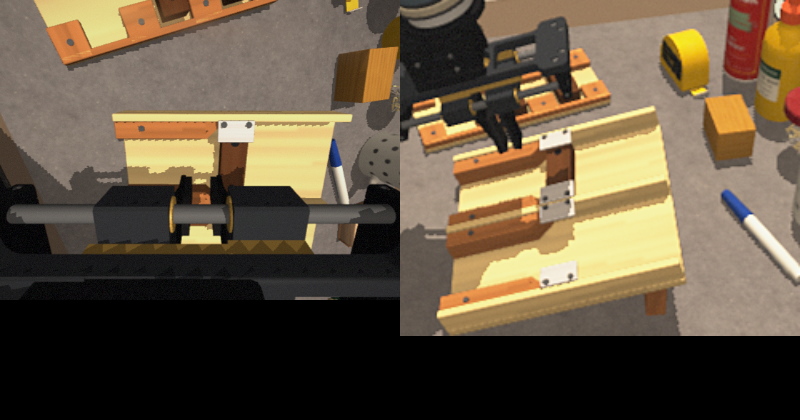

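Scaled: 0.0655 m is 3.275, 0.065 m is 3.25.

Call:
{"name": "tcp_steps", "arguments": {"plan": [[0,-0.09,1,0,0,0,0],[0,-0.09,2.25,0,0,0,0],[-0.035,-0.09,2.9,0,0,0,0],[-0.035,-0.09,3.25,0,0,0,0],[-0.035,-0.09,3.275,0,0,0,0],[-0.035,-0.09,3.275,0,0,0,0]]}}

```text
time_s: 1.9
position: [0.4913, -0.2417, 0.0414]
tcp_rot: [[0.167, 0.952, 0.256], [0.986, -0.161, -0.043], [-0.0, 0.26, -0.966]]
force: [0.1, -0.4, -0.8]
opening: 0.005
grasp_force: 0.0
```

```bash
python3 -c "
from h import *
where();delta(chute(14,4.5),Rs)"
```

```text
t 1.9 s,y,h mm [-33.6  -0.6   5.2] F [ 0.1 -0.4 -0.8] open 0.005 grip 0.0
t 1.9 d [0.0006 0.0476 0.0008] rot [0.16 0.   0.01]
```

Scaled: 0.049 m is 2.45, 0.0475 m is 2.375.

Call:
{"name": "tcp_steps", "arguments": {"plan": [[0,0.25,0,0,0,0,0],[0,0.5,0,0,0,0,0],[0,0.7,0,0,0,0,0],[0,0.9,0,0,0,0,0],[0,1.1,0,0,0,0,0],[0,1.3,0,0,0,0,0],[0,1.5,0,0,0,0,0],[0,1.7,0,0,0,0,0],[0,1.9,0,0,0,0,0],[0,2.1,0,0,0,0,0],[0,2.25,0,0,0,0,0],[0,2.375,0,0,0,0,0],[0,2.45,0,0,0,0,0],[0,2.45,0,0,0,0,0]]}}

```text
time_s: 3.3
position: [0.5381, -0.2498, 0.0538]
tcp_rot: [[0.167, 0.952, 0.256], [0.986, -0.161, -0.044], [-0.0, 0.26, -0.966]]
force: [0.2, 0.6, -0.2]
opening: 0.007
grasp_force: 0.0
```

```bash
python3 - <<'E'
from h import *
from rig import bot, capture
where()
d={n:capture(n) for n in("wrist","scene","side")}
pickle.dump((bot.read_state(),d),open("cap2.pkl","wb"))
out=np.zeros((400,800,3),np.uint8)
out[:,:400]=cv2.resize(d["scene"]["color"][150:260,260:370,::-1],(400,400));out[:,400:]=cv2.resize(d["side"]["color"][180:290,220:330,::-1],(400,400))
cv2.imwrite("pics/c2.png",out)
E
```

```text
t 3.3 s,y,h mm [15.5 -0.8  5. ] F [ 0.2  0.6 -0.2] open 0.007 grip 0.0
```

View pics/c2.png

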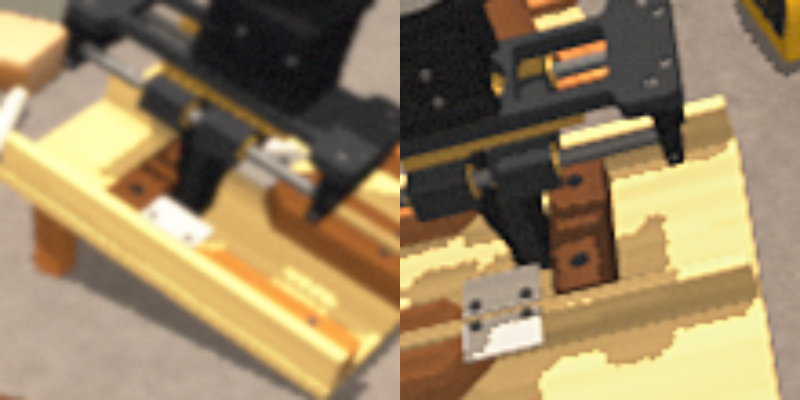

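Scaled: -0.13 m is -6.5, -0.12 m is -6.

Call:
{"name": "tcp_steps", "arguments": {"plan": [[0,-0.25,0,0,0,0,0],[0,-0.5,-0.5,0,0,0,0],[0,-1.5,-2.25,0,0,0,0.3],[0,-3,-4,0,0,0,0.62],[0,-5,-6,0,0,0,0.62],[0,-5,-6.5,0,0,0,0.62],[0,-5,-6.5,0,0,0,0.62],[0,-5,-6.5,0,0,0,0.62]]}}

```text
time_s: 4.25
position: [0.4096, -0.2286, 0.1539]
tcp_rot: [[0.168, 0.952, 0.257], [0.986, -0.161, -0.045], [-0.001, 0.261, -0.965]]
force: [-0.8, 0.0, -0.3]
opening: 0.47
grasp_force: 0.0
```

```bash
python3 - <<'E'
from h import *
from rig import bot, capture
where()
s=bot.read_state()
d={n:capture(n) for n in("wrist","scene","side")}
pickle.dump((s,d),open("cap3.pkl","wb"))
out=np.zeros((600,800,3),np.uint8)
out[:400,:400]=cv2.resize(d["scene"]["color"][140:240,260:360,::-1],(400,400),interpolation=2);out[:400,400:]=cv2.resize(d["side"]["color"][180:280,220:320,::-1],(400,400),interpolation=2)
out[400:,:267]=cv2.resize(d["wrist"]["color"][:,:,::-1],(267,200))
cv2.imwrite("pics/c3.png",out)
E
```

```text
t 4.25 s,y,h mm [-84.6  -1.4 135.2] F [-0.8  0.  -0.3] open 0.47 grip 0.0
```

View pics/c3.png

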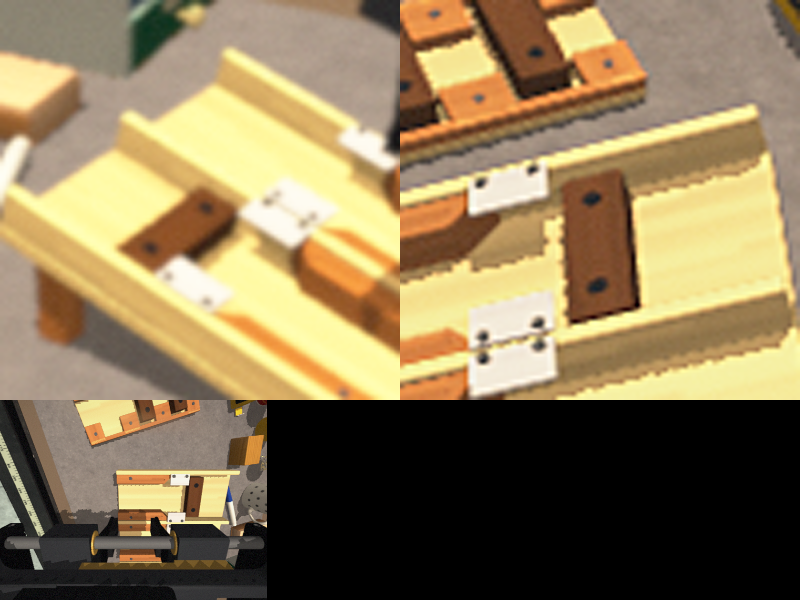

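```bash
python3 - <<'E'
from h import *
s,d=pickle.load(open("cap3.pkl","rb"))
Ps=[P(d["side"]),P(d["scene"])]
g=[tri(Ps,[np.array(a)/4-.4+[220,180],np.array(b)/4-.4+[260,140]]) for a,b in [((192,200),(151,248)),((197,286),(206,208))]]
for X,e in g:
    v=(X-L)*1000;print((X*1000).round(1),e,"s,y,h",(v@es).round(1),(v@uy).round(1),(v@n).round(1))
v=g[0][0]-g[1][0];print("skew deg",np.degrees(np.arctan2(v@es,v@uy)),"len",np.linalg.norm(v))
c=(g[0][0]+g[1][0])/2-L;print(c@es,c@uy)
E
```

```text
[ 562.  -226.4   74.1] 0.7796555083173603 s,y,h 39.8 26.3 19.6
[ 553.1 -277.1   74.2] 0.8612361547766038 s,y,h 39.4 -25.2 19.7
skew deg 0.36348603563627685 len 0.05145855431497871
0.039611232156668764 0.0005488533222283633
```

```bash
python3 -c "
from h import *
delta(chute(39.6,60,.5),Rs);delta(chute(39.6,3,.5),Rs)"
```

```text
t 4.4 d [0.0013 0.1241 0.0743] rot [ 0.12 -0.02  0.02]
t 4.4 d [0.0012 0.124  0.1313] rot [ 0.12 -0.02  0.02]
```

Call:
{"name": "tcp_steps", "arguments": {"plan": [[0.06,1.5,0,0,0,0,0.62],[0.06,3.5,1,0,0,0,0.62],[0.06,5.25,2.5,0,0,0,0.62],[0.06,6.2,3.715,0,0,0,0.62],[0.06,6.2,3.715,0,0,0,0.62],[0.06,6.2,3.715,0,0,0,0.62]]}}

```text
time_s: 5.0
position: [0.5461, -0.2488, 0.1119]
tcp_rot: [[0.165, 0.953, 0.253], [0.986, -0.16, -0.04], [0.002, 0.256, -0.967]]
force: [-0.1, 1.1, -0.0]
opening: 0.619
grasp_force: 0.0
```

```bash
python3 -c "
from h import *
where();delta(chute(39.6,3,.5),Rs)"
```

```text
t 5.0 s,y,h mm [38.   1.6 59.1] F [-0.1  1.1 -0. ] open 0.619 grip 0.0
t 5.0 d [-0.0012  0.0017  0.0561] rot [-0.06 -0.13  0.06]
```

Scaled: 0.0555 m is 2.775, 0.048 m is 2.4.

Call:
{"name": "tcp_steps", "arguments": {"plan": [[-0.05,0.075,0.75,0,0,0,0.62],[-0.05,0.075,1.75,0,0,0,0.62],[-0.05,0.075,2.4,0,0,0,0.62],[-0.05,0.075,2.775,0,0,0,0.62],[-0.05,0.075,2.775,0,0,0,0.62],[-0.05,0.075,2.775,0,0,0,0],[-0.05,0.075,2.775,0,0,0,0],[-0.05,0.075,2.775,0,0,0,0],[-0.05,0.075,2.775,0,0,0,0],[-0.05,0.075,2.775,0,0,0,0],[-0.05,0.075,2.775,0,0,0,0],[-0.05,0.075,2.775,0,0,0,0]]}}

```text
time_s: 6.2
position: [0.5621, -0.2536, 0.061]
tcp_rot: [[0.167, 0.952, 0.256], [0.986, -0.161, -0.044], [-0.0, 0.26, -0.966]]
force: [-2.2, 1.4, 5.2]
opening: 0.319
grasp_force: 30.0
```

```bash
python3 -c "
from h import *
where()"
```

```text
t 6.2 s,y,h mm [40.9 -0.6  5.7] F [-2.2  1.4  5.2] open 0.319 grip 30.004351437091827
```

Scaled: -0.12 m is -6, -0.09 m is -4.5.

Call:
{"name": "tcp_steps", "arguments": {"plan": [[0,0.2,0,0,0,0,0],[0,0.45,0,0,0,0,0],[0,0.7,0,0,0,0,0],[0,0.75,0,0,0,0,0],[0,0.8,-0.5,0,0,0,0],[0,0.8,-1.5,0,0,0,0],[0,0.8,-3,0,0,0,0],[0,0.8,-4.5,0,0,0,0],[0,0.8,-6,0,0,0,0],[0,0.8,-6,0,0,0,0],[0,0.8,-6,0,0,0,0]]}}

```text
time_s: 7.3
position: [0.5469, -0.2513, 0.1814]
tcp_rot: [[0.167, 0.952, 0.257], [0.986, -0.161, -0.045], [-0.001, 0.261, -0.965]]
force: [-1.1, 0.9, -0.2]
opening: 0.314
grasp_force: 30.0
```

```bash
python3 - <<'E'
from h import *
from rig import bot, capture
where();delta(bay+[0,0,.09],Rr)
s=bot.read_state()
d={n:capture(n) for n in("scene","side")}
pickle.dump((s,d),open("cap4.pkl","wb"))
out=np.zeros((400,800,3),np.uint8)
out[:,:400]=cv2.resize(d["scene"]["color"][60:260,200:400,::-1],(400,400),interpolation=2);out[:,400:]=cv2.resize(d["side"]["color"][100:300,180:380,::-1],(400,400),interpolation=2)
cv2.imwrite("pics/c4.png",out)
E
```

```text
t 7.3 s,y,h mm [ 57.   -0.8 126. ] F [-1.1  0.9 -0.2] open 0.314 grip 29.999120235443115
t 7.3 d [ 0.1666 -0.1689  0.0426] rot [ 15.     2.49 -18.29]
```

View pics/c4.png

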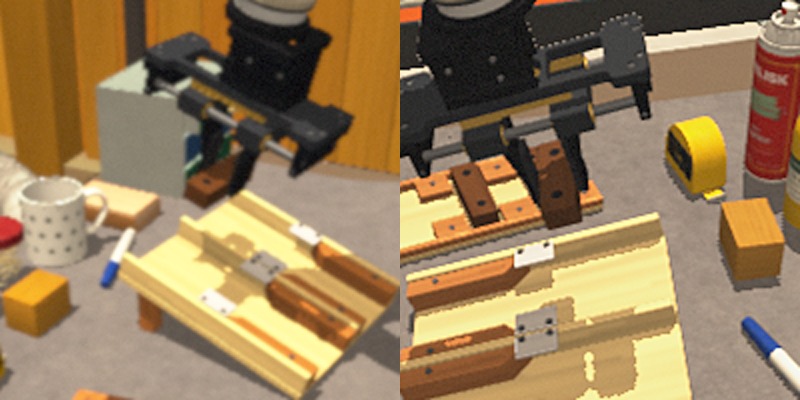

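Call:
{"name": "tcp_steps", "arguments": {"plan": [[1,-1,0.2,0.4,0.06,-0.4,0],[2.5,-2.5,0.5,0.8,0.16,-1,0],[4,-4.1,0.9,1.4,0.24,-1.6,0],[5.5,-5.6,1.35,2,0.34,-2.4,0],[7,-7.1,1.75,2.6,0.44,-3.1,0],[8,-8.1,2.05,3,0.498,-3.658,0],[8.33,-8.445,2.13,3,0.498,-3.658,0],[8.33,-8.445,2.13,3,0.498,-3.658,0],[8.33,-8.445,2.13,3,0.498,-3.658,0],[8.33,-8.445,2.13,3,0.498,-3.658,0],[8.33,-8.445,2.13,3,0.498,-3.658,0]]}}

```text
time_s: 8.5
position: [0.4255, -0.0626, 0.096]
tcp_rot: [[-0.151, 0.988, 0.001], [0.988, 0.151, 0.0], [0.0, 0.001, -1.0]]
force: [-0.3, 0.4, -1.4]
opening: 0.318
grasp_force: 30.0
```

```bash
python3 - <<'E'
from h import *
from rig import bot, capture
delta(bay+[0,0,.005],Rr)
s=bot.read_state();print(s["position"],s["opening"])
d={n:capture(n) for n in("scene","side","wrist")}
pickle.dump((s,d),open("cap5.pkl","wb"))
out=np.zeros((400,800,3),np.uint8)
out[:,:400]=cv2.resize(d["scene"]["color"][220:340,250:370,::-1],(400,400),interpolation=2);out[:,400:]=cv2.resize(d["side"]["color"][120:240,140:260,::-1],(400,400),interpolation=2)
cv2.imwrite("pics/c5.png",out)
E
```

```text
t 8.5 d [ 0.001  -0.0004  0.085 ] rot [ 0.03 -0.02 -0.09]
[ 0.42552626 -0.06260581  0.09604766] 0.3183980345561061
```

View pics/c5.png

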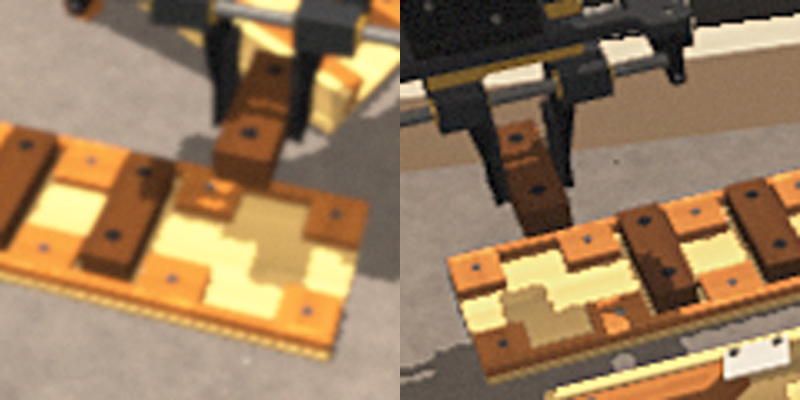

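```bash
python3 - <<'E'
from h import *
s,d=pickle.load(open("cap5.pkl","rb"))
Ps=[P(d["side"]),P(d["scene"])]
g=[tri(Ps,[(np.array(a)+.5)*.3-.5+[140,120],(np.array(b)+.5)*.3-.5+[250,220]]) for a,b in [((116,137),(250,132)),((137,189),(274,68))]]
for X,e in g: print((X*1000).round(1),e)
v=g[0][0]-g[1][0];m=(g[0][0]+g[1][0])/2
print("skew",np.degrees(np.arctan2(v@rx,v@ry)),"tilt",np.degrees(np.arcsin(v[2]/np.linalg.norm(v))),np.linalg.norm(v),"off rx,ry",(m-bay)@rx,(m-bay)@ry,"top-tip z",m[2]-s["position"][2])
E
```

```text
[422.  -35.9 111.1] 0.772021590434269
[429.8 -87.4 111.3] 1.2507051832927527
skew 0.24955086389950068 tilt -0.23338144981332637 0.05202605618624343 off rx,ry 0.0009109666368325375 -0.00010055397390835873 top-tip z 0.015118470770215567
```

Scaled: -0.0008 m is -0.04, 0.085 m is 4.25.

Call:
{"name": "tcp_steps", "arguments": {"plan": [[0,-0.04,1,0,0,0,0],[0,-0.04,2.25,0,0,0,0],[0,-0.04,3.25,0,0,0,0],[0,-0.04,3.75,0,0,0,0],[0,-0.04,4,0,0,0,0],[0,-0.04,4.15,0,0,0,0],[0,-0.04,4.15,0,0,0,0],[0,-0.04,4.2,0,0,0,0],[0,-0.04,4.25,0,0,0,0],[0,-0.04,4.25,0,0,0,0],[0,-0.04,4.25,0,0,0,0]]}}

```text
time_s: 9.75
position: [0.4239, -0.0615, 0.0114]
tcp_rot: [[-0.153, 0.988, -0.0], [0.988, 0.153, 0.001], [0.001, 0.0, -1.0]]
force: [-0.1, 0.8, 6.9]
opening: 0.321
grasp_force: 30.0
```

Scaled: -0.15 m is -7.5, 0.15 m is 7.5.

Call:
{"name": "tcp_steps", "arguments": {"plan": [[0,0,0,0,0,0,0.52],[0,0,0,0,0,0,0.52],[0,0,0,0,0,0,0.52],[0,0,0,0,0,0,0.52],[0,0,0,0,0,0,0.52],[0,0,-0.5,0,0,0,0.52],[0,0,-1.5,0,0,0,0.52],[0,0,-3,0,0,0,0.52],[0,0,-5,0,0,0,0.52],[0,2,-6.5,0,0,0,0.52],[0,4,-7.5,0,0,0,0.52],[0,6,-7.5,0,0,0,0.52],[0,7.5,-7.5,0,0,0,0.52],[0,7.5,-7.5,0,0,0,0.52]]}}

```text
time_s: 11.15
position: [0.5764, -0.0385, 0.1618]
tcp_rot: [[-0.154, 0.988, 0.005], [0.988, 0.154, 0.0], [-0.001, 0.005, -1.0]]
force: [-0.4, -0.0, -0.8]
opening: 0.515
grasp_force: 0.0
```

```bash
python3 - <<'E'
from h import *
from rig import bot, capture
s=bot.read_state();print(s["time_s"],s["position"],s["opening"],s["force"])
d={n:capture(n) for n in("scene","side")}
pickle.dump((s,d),open("cap6.pkl","wb"))
out=np.zeros((400,800,3),np.uint8)
out[:,:400]=cv2.resize(d["scene"]["color"][220:340,250:370,::-1],(400,400),interpolation=2);out[:,400:]=cv2.resize(d["side"]["color"][130:250,150:270,::-1],(400,400),interpolation=2)
cv2.imwrite("pics/c6.png",out)
E
```

```text
11.15 [ 0.57640712 -0.03851422  0.16181971] 0.5145661141111308 [-0.44474344 -0.00912332 -0.78088356]
```

View pics/c6.png

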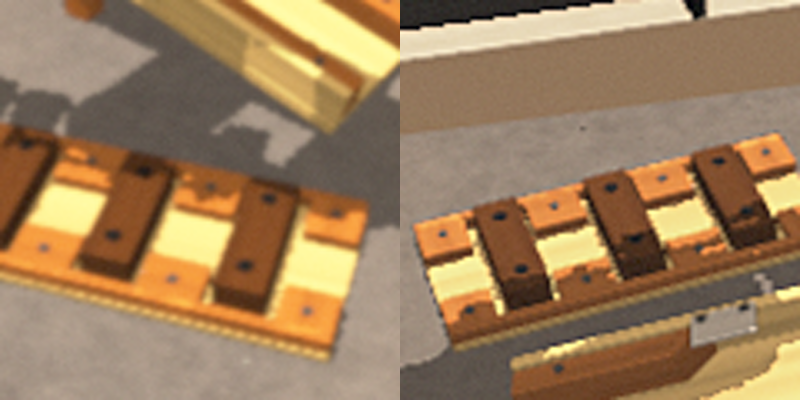

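```bash
python3 - <<'E'
from h import *
from rig import bot, capture
s,d=pickle.load(open("cap6.pkl","rb"))
Ps=[P(d["side"]),P(d["scene"])]
g=[tri(Ps,[(np.array(a)+.5)*.3-.5+[150,130],(np.array(b)+.5)*.3-.5+[250,220]])[0] for a,b in [((100,216),(246,265)),((121,268),(269,200))]]
m=(g[0]+g[1])/2-bay;print(np.round(np.array(g)*1000,1),m@rx,m@ry)
if all(abs(x[2]-.0245)<.0022 for x in g): print(bot.hand_in())
E
```

```text
[[420.4 -35.2  26. ]
 [428.1 -85.4  25.7]] -0.0004941125377659509 0.001499467770202355
the job is handed in; nothing more can be done
None
```

The jammed block was pushed up its lane clear of the strips, lifted out and laid flat, holes up, in the empty bay. From two views, its top stands about 26 mm high, as a fully seated block should. The gripper let go, and the job was handed in at about 11 s.

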